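# Set the rinsed filter cassettes to dry

### The arm

A 7-joint arm with a two-finger parallel gripper is mounted at the origin on the work surface. World frame = base frame: x ahead of the robot, y to its left, z up, the work surface at z = 0. Lengths are in m, angles in rad, forces in N, time in s.
With the tool pointing down it reaches from about 0.4 to 0.85 m from the base axis. Payload 6.9 kg.
Tool frame: the origin (TCP) lies midway between the tips of the shut fingers; the grasp point (between the pads) lies behind it (ctrl.pinch_z is the z of the grasp point in the tool frame, in m); z points along the fingers, y is the direction in which the jaws open and shut (so a half turn about z gives the same grasp; the last joint's range is limited). The gripper opens to 85 mm and grips with 20 to 120 N. Pads are 22 mm wide; open, the fingers measure 114 mm over their backs; the gripper's body (76 mm by 85 mm) begins 54 mm behind the grasp point. The pads swing forward as they close: fully open they stand 13 mm farther back than shut.
Start: joints at [-1.163, 0.507, -0.238, 1.5, 0.126, 1.149, -0.155], TCP at [0.186, 0.597, 0.231] pointing down, gripper open.
Joint ranges: [-3.08, 3.08], [-0.24, 2.05], [-1.43, 1.35], [0, 2.5], [-1.52, 4.66], [0.17, 1.96], [-2.89, 2.89]. Speed limits (rad/s): [2.39, 2.39, 3.14, 3.14, 3.14, 3.14, 3.14].

### API

Orientations are given as a unit quaternion [w, x, y, z].
In Python, from station import ctrl, get_state, vision, ticket, models gives the robot as it stands. Calls block until the motion is done:
- ctrl.movep(position, orientation): joint-space move of the TCP to a pose.
- ctrl.movel(position, frame=None, max_speed=0.15): straight line of the TCP; frame=None keeps the orientation; max_speed is the mean speed in m/s.
- ctrl.set_joints(angles): joint-space move.
- ctrl.ungrasp() and ctrl.close_gripper(force=None): open the fingers fully, or close them until they stop; force is the grip in N (None keeps the last).
- ctrl.pause(seconds).
- ctrl.ik(position, orientation): joint angles nearest the present ones, or None.
- get_state(): the state.
- vision.grab_frame(name): name is "scene" or "top" or "wrist"; returns (picture, depth): 400x640x3 uint8, blue, green, red; 400x640 float32, m along the optical axis (not along the pixel's ray), 0 where there is no reading.
- vision.camera_info(name): a dict with "mtx" (3x3 intrinsics, pixels), "R" (3x3) and "t" (3): a world point X has camera coordinates R X + t; the wrist camera has in their place "hand_eye" (4x4, takes a point from camera to tool coordinates, whose origin is the TCP and whose axes are the flange's). Camera axes: x right, y down, z forward; pixel columns grow to the right and rows downward; lengths in m; the calibration is good to about 2 mm. The wrist camera is an equidistant fisheye: a pixel r from the principal point sees the ray r / f radians off the axis. A picture is of the moment at which its call begins: read the wrist's pose just before it. camera_info takes no time and is no camera call.
A pose or a line that the arm cannot do raises ctrl.Unreachable and nothing moves.
- ticket.close_job(): hands the job in, once; it reports no verdict.
Trained networks look in the newest picture that a camera, given by its name, has taken for a name from the list of things; names that differ only in an ending like _2 or _b are one class to them, and where a whole thing is asked for, a point or a joint stands for the part that bears it (a point fixed in the world has none). Each returns a list of dicts, best first, with "p" (0 to 1); they miss things now and then, are a little off and sometimes report something else, mostly with a low value. They report only what shows in the picture. A call takes as long as a camera call. They do not tell look-alikes from the thing itself.
- models.recognise(camera, target): "point" ([column, row] in pixels, amid what is visible of it).
- models.masks_of(camera, target): "mask" (400x640 bool, what is visible of it) and "point" ([column, row] in pixels, amid what is visible of it).
The state is a dict: "time": time; "qpos": joint angles; "qd": joint speeds; "tau": joint torques, N m; "tcp_pos": TCP position; "eef_rot": TCP orientation; "contact_force": force on the tool from outside, world axes, zero at the start; "wrist_torque": the same for the moment, N m; "width": finger opening in m.
Only numpy, scipy, OpenCV 4.12 (cv2) and the standard library are available. Lean on these libraries where they do the work, as an engineer would, in place of code of your own. Each camera call takes 0.05 s, during which the arm holds its last target.

### The job

Get the rinsed filter cassettes drying: swing the dryer's clear hood up and back until it rests on its stop, then stand every dark grey cassette that lies on the shelf upright on one of its thin edges on the dryer's white deck, none touching another. With all of them standing, shut the hood fully over them, and only after that move the fan lever to the turquoise mark; leave the bowl, jar, scoop, glass cleaner and dispenser where they are.

Things in the scene. Friction and masses are not known exactly. Their poses are not given: they have to be found in the camera images.
- dryer: fixed dryer: white deck plate 170 (x) x 260 (y) x 12 mm, lever console (100 x 80 x 50 mm block) centred 185 mm along its +y. Origin: centre of the deck's underside; x points away from the robot (but for its yaw), deck top at z = 12 mm. The shut hood covers x -65 to 75, y -122 to 122 mm (walls 3 mm, 77 mm high inside)
- hood (a joint): angle of the clear hood (140 x 244 x 80 mm, grey edges, open underneath, 300 g), hinged along the deck's far edge: 0 = shut on the deck, grows as it swings up and back, 1.6 = resting on its stop, upright behind the deck. Below about 1 rad it falls shut by itself, beyond that it falls back to the stop
- hood_knob (a point): middle of the hood's black knob: a bar 30 mm long, 16 mm thick, parallel to the hinge, standing 24 mm off the hood's front wall, 60 mm above the hood's lower edge; when the hood is open it is on top. The bar can turn between fingers that pinch its two ends
- hood_hinge (a point): middle of the hood's hinge line (parallel to the dryer's y), 75 mm along the dryer's +x, 12 mm up
- fan_lever (a joint): angle of the fan lever: 0 = leaning 0.7 rad towards the robot side (dryer -x), at the red mark; 0.7 = straight up; 1.4 = leaning 0.7 rad away; the turquoise mark is at 1.0. Stays where it is left (about 1 N at the ball moves it)
- lever_ball (a point): centre of the black ball (22 mm diameter) at the end of the fan lever's thin steel rod, 85 mm from the pivot
- lever_pivot (a point): the fan lever's pivot, axis along the dryer's y, at the top of the grey console, 185 mm along +y from the dryer's origin, 50 mm up. A white quadrant disc of 52 mm radius with the coloured marks (to 59 mm) stands 20 to 30 mm to the +y side of the lever
- lever_mark (a point): where the ball's centre is when the lever points at the turquoise mark
- cassette1: a dark grey flat filter cassette, rigid plastic, 64 x 50 x 22 mm, 80 g, blue inset with light ribs on both faces; origin at its middle, x along the 64 mm, y along the 50 mm, z across the 22 mm thickness (normal to its big faces). Starts lying flat (origin 11 mm up). May be absent (two or three are there)
- cassette2: a dark grey flat filter cassette, rigid plastic, 64 x 50 x 22 mm, 80 g, blue inset with light ribs on both faces; origin at its middle, x along the 64 mm, y along the 50 mm, z across the 22 mm thickness (normal to its big faces). Starts lying flat (origin 11 mm up). May be absent (two or three are there)
- cassette3: a dark grey flat filter cassette, rigid plastic, 64 x 50 x 22 mm, 80 g, blue inset with light ribs on both faces; origin at its middle, x along the 64 mm, y along the 50 mm, z across the 22 mm thickness (normal to its big faces). Starts lying flat (origin 11 mm up). May be absent (two or three are there)
- cassette4: a dark grey flat filter cassette, rigid plastic, 64 x 50 x 22 mm, 80 g, blue inset with light ribs on both faces; origin at its middle, x along the 64 mm, y along the 50 mm, z across the 22 mm thickness (normal to its big faces). Starts lying flat (origin 11 mm up). May be absent (two or three are there)
- bowl: bystander: small stainless bowl, 100 mm across, 42 mm high; origin at the centre of its underside
- jar: bystander: lidded white ceramic jar, 84 mm across, 110 mm high; origin at the centre of its underside
- cleaner: bystander: black magnetic glass cleaner, 55 x 90 x 36 mm, lying flat; origin at the centre of its underside
- scoop: bystander: turquoise plastic scoop, 145 mm long, 25 mm high; origin on its underside
- dispenser: bystander: grey press-button dispenser, 75 x 75 x 160 mm, fixed; origin at the centre of its underside
Mind the look-alikes: they are no part of the job. Leave any green look-alike of the cassette2 alone.

How it is judged:
On the way, in this order (a step that is already met when the one before it is completed fails the run):
1. the hood is swung open until it rests on its stop (value of joint hood above 1.53 rad), for 0.3 s.
2. with the hood open, every cassette stands on a thin edge on the deck, let go and touching no other (value of joint hood above 1.3 rad and angle between cassette1's own z axis and vertical between 1.45 and 1.69 rad and x of cassette1 in the frame of dryer between -0.06 and 0.07 m and y of cassette1 in the frame of dryer between -0.118 and 0.118 m and z of cassette1 in the frame of dryer between 0.032 and 0.049 m and linear speed of each of cassette1, cassette2, cassette3, cassette4 below 0.03 m/s and angle between cassette2's own z axis and vertical between 1.45 and 1.69 rad and x of cassette2 in the frame of dryer between -0.06 and 0.07 m and y of cassette2 in the frame of dryer between -0.118 and 0.118 m and z of cassette2 in the frame of dryer between 0.032 and 0.049 m and angle between cassette3's own z axis and vertical between 1.45 and 1.69 rad and x of cassette3 in the frame of dryer between -0.06 and 0.07 m and y of cassette3 in the frame of dryer between -0.118 and 0.118 m and z of cassette3 in the frame of dryer between 0.032 and 0.049 m and angle between cassette4's own z axis and vertical between 1.45 and 1.69 rad and x of cassette4 in the frame of dryer between -0.06 and 0.07 m and y of cassette4 in the frame of dryer between -0.118 and 0.118 m and z of cassette4 in the frame of dryer between 0.032 and 0.049 m and contact force between cassette1 and cassette2 below 0.1 N and contact force between each of cassette1, cassette2 and cassette3 below 0.1 N and contact force between each of cassette1, cassette2, cassette3 and cassette4 below 0.1 N and contact force between each of cassette1, cassette2, cassette3, cassette4 and the fingers below 0.1 N), for 0.3 s.
3. the hood is shut over them (value of joint hood below 0.05 rad), for 0.2 s.
4. then the fan lever is moved to the turquoise mark (value of joint fan_lever between 0.88 and 1.12 rad), for 0.2 s.
At the end, for the whole second after the job is handed in: Every cassette stands at rest on a thin edge (big faces within 0.12 rad of vertical) on the deck under the hood, none touching another; the hood is shut (below 0.05 rad); the fan lever is within 0.12 rad of the turquoise mark (1.0 rad); everything released (all of step 4 and angle between cassette1's own z axis and vertical between 1.45 and 1.69 rad and x of cassette1 in the frame of dryer between -0.06 and 0.07 m and y of cassette1 in the frame of dryer between -0.118 and 0.118 m and z of cassette1 in the frame of dryer between 0.032 and 0.049 m and linear speed of each of cassette1, cassette2, cassette3, cassette4 below 0.03 m/s and angle between cassette2's own z axis and vertical between 1.45 and 1.69 rad and x of cassette2 in the frame of dryer between -0.06 and 0.07 m and y of cassette2 in the frame of dryer between -0.118 and 0.118 m and z of cassette2 in the frame of dryer between 0.032 and 0.049 m and angle between cassette3's own z axis and vertical between 1.45 and 1.69 rad and x of cassette3 in the frame of dryer between -0.06 and 0.07 m and y of cassette3 in the frame of dryer between -0.118 and 0.118 m and z of cassette3 in the frame of dryer between 0.032 and 0.049 m and angle between cassette4's own z axis and vertical between 1.45 and 1.69 rad and x of cassette4 in the frame of dryer between -0.06 and 0.07 m and y of cassette4 in the frame of dryer between -0.118 and 0.118 m and z of cassette4 in the frame of dryer between 0.032 and 0.049 m and contact force between cassette1 and cassette2 below 0.1 N and contact force between each of cassette1, cassette2 and cassette3 below 0.1 N and contact force between each of cassette1, cassette2, cassette3 and cassette4 below 0.1 N and value of joint hood below 0.05 rad).
It fails at once if the bowl is shifted by more than 30 mm (distance of bowl from where it was at the start of the episode above 0.03 m).
It fails at once if the jar is shifted by more than 30 mm (distance of jar from where it was at the start of the episode above 0.03 m).
It fails at once if the cleaner is shifted by more than 30 mm (distance of cleaner from where it was at the start of the episode above 0.03 m).
It fails at once if the scoop is shifted by more than 30 mm (distance of scoop from where it was at the start of the episode above 0.03 m).
Of cassette1, cassette2, cassette3, cassette4 only 2 to 3 are there at a start; the rules pass over those that are not, and their reading is None.
At some moment in a run one of cassette1, cassette2, cassette3, cassette4 may be knocked a few centimetres aside while the robot is not near it.
Once in a run the grip may slacken for a moment while it holds something.
It also fails if it takes over 210 s, if anything falls off the work surface, if the arm or the gripper's body presses on something with over 40 N, if the wrist force passes 120 N, or if a joint passes its speed limit or range.

## Working session

There is one attempt and no reset: what is moved stays moved. The work goes in short steps, each a Python script; the robot and the scene stay as the last script left them, time stands still between calls to the robot, and variables do not carry over. Pictures are saved under pics/ and viewed, and the job is handed in when it is done.

```bash
ls; mkdir -p pics; cat > h.py <<'E'
import numpy as np, cv2
from station import ctrl, get_state, vision, ticket, models
def snap(n,f=None):
    im,d=vision.grab_frame(n)
    if f: cv2.imwrite('pics/'+f,im)
    return im,d
def unproj(cam,px,z=None,depth=None):
    c=vision.camera_info(cam);K=np.array(c['mtx']);R=np.array(c['R']);t=np.array(c['t'])
    r=np.linalg.inv(K)@np.array([px[0],px[1],1.0])
    if depth is not None: return R.T@(r*depth-t)
    o=-R.T@t;dv=R.T@r
    return o+dv*(z-o[2])/dv[2]
def proj(cam,X):
    c=vision.camera_info(cam);K=np.array(c['mtx']);R=np.array(c['R']);t=np.array(c['t'])
    p=K@(R@np.array(X)+t);return p[:2]/p[2]
E
python3 - <<'E'
from h import *
for n in('scene','top','wrist'):
    snap(n,n+'0.png')
    print(n,{k:np.round(v,3).tolist() if not isinstance(v,str) else v for k,v in vision.camera_info(n).items()})
s=get_state();print(s,ctrl.pinch_z)
E
```

```text
pics
scene {'mtx': [[400.851, 0.0, 317.466], [0.0, 400.851, 193.361], [0.0, 0.0, 1.0]], 'R': [[0.013, 1.0, -0.009], [0.855, -0.016, -0.518], [-0.518, -0.001, -0.856]], 't': [-0.076, -0.396, 1.482]}
top {'mtx': [[364.246, 0.0, 326.168], [0.0, 364.246, 198.025], [0.0, 0.0, 1.0]], 'R': [[0.027, -1.0, -0.003], [-0.998, -0.027, -0.056], [0.056, 0.005, -0.998]], 't': [0.032, 0.524, 1.2]}
wrist {'mtx': [[309.707, 0.0, 321.835], [0.0, 309.707, 194.293], [0.0, 0.0, 1.0]], 'hand_eye': [[0.0, -0.959, -0.284, 0.072], [1.0, 0.0, -0.0, 0.0], [0.001, -0.284, 0.959, -0.143], [0.0, 0.0, 0.0, 1.0]]}
{'time': 0.15, 'qpos': array([-1.16347618,  0.50814605, -0.23750477,  1.50089034,  0.12568171,
        1.1488609 , -0.15480209]), 'qd': array([ 8.54915848e-04, -1.36887049e-03, -6.36184069e-05, -4.21489028e-03,
        1.29247734e-03, -1.14634422e-03, -4.36599761e-04]), 'tau': array([-2.64668066e-03, -6.21024299e+01, -2.18951583e+00, -2.49836469e+01,
        1.26450858e-02,  9.19479062e-03,  2.66012552e-05]), 'tcp_pos': array([0.18575354, 0.59637889, 0.23063174]), 'eef_rot': array([-9.13700026e-05,  1.50356459e-01,  9.88631629e-01, -6.55120951e-04]), 'contact_force': array([-0.21935128, -1.13668411,  0.1386153 ]), 'wrist_torque': array([ 0.02140621, -0.0360605 , -0.00456503]), 'width': 0.08559156462486192} -0.0187
```

View pics/scene0.png

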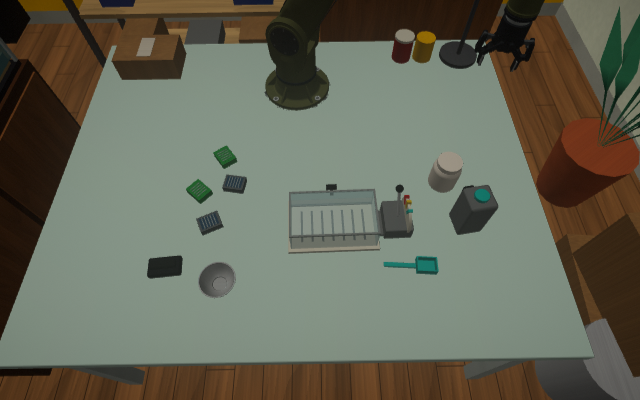

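View pics/top0.png

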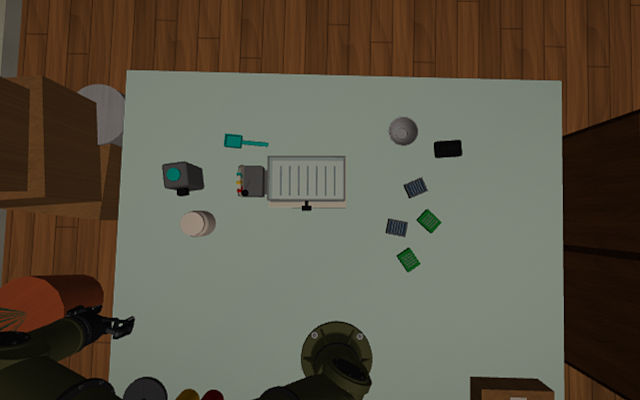

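```bash
python3 - <<'E'
import cv2,numpy as np
s=cv2.imread('pics/scene0.png');t=cv2.imread('pics/top0.png')
a=cv2.resize(s[135:295,140:300],(480,480),interpolation=2)
b=cv2.resize(t[110:280,370:470],(282,480),interpolation=2)
cv2.imwrite('pics/c1.png',np.hstack([a,b]))
a=cv2.resize(s[170:270,270:450],(720,400),interpolation=2)
cv2.imwrite('pics/c2.png',a)
E
```

```text
(no output)
```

View pics/c1.png

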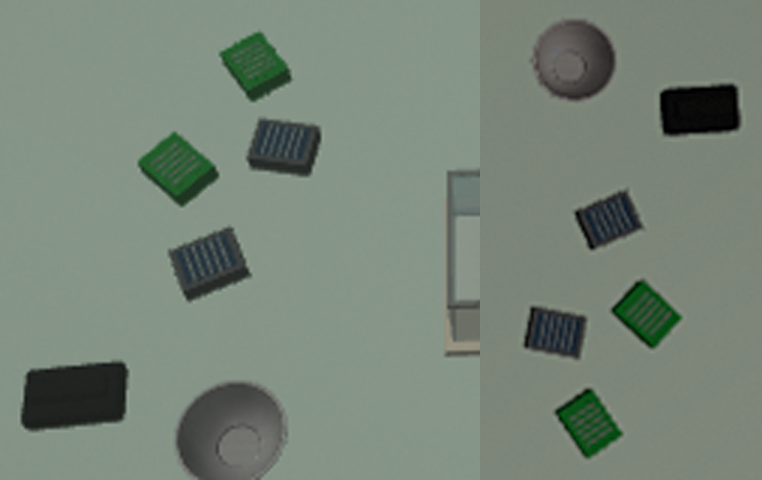

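View pics/c2.png

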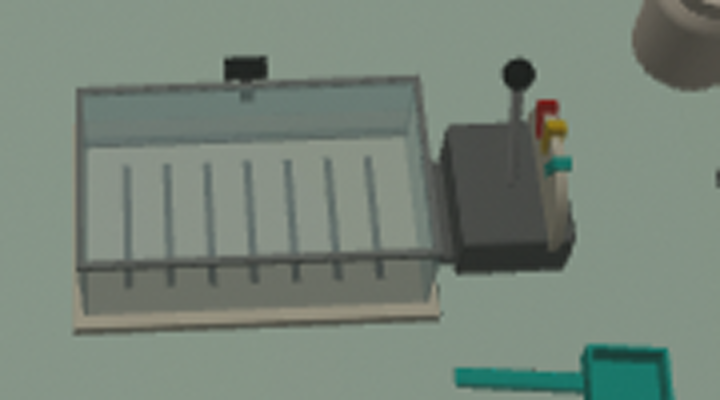

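View pics/wrist0.png

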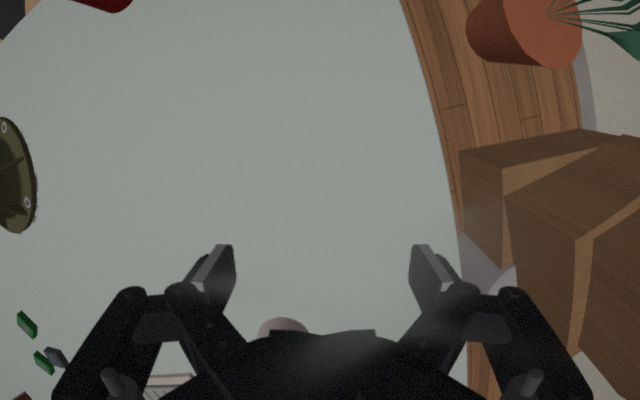

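```bash
python3 - <<'E'
from h import *
im,dt={},{}
for n in('scene','top'):
    im[n],dt[n]=snap(n)
    for k,z in (('cassette1',.022),('hood_knob',.07),('lever_ball',.115),('dryer',.012),('lever_pivot',.05),('hood_hinge',.012),('lever_mark',0.1),('bowl',.02),('jar',.1),('cleaner',.036),('scoop',.02),('dispenser',.16)):
        for r in models.masks_of(n,k)[:5]:
            if r['p']<.3: continue
            p=r['point'];m=r['mask'];d=dt[n][m];d=np.median(d[d>0]) if (d>0).any() else 0
            mr=cv2.minAreaRect(np.argwhere(m)[:,::-1].astype(np.float32))
            print(n,k,round(r['p'],2),np.round(p),m.sum(),'plane',unproj(n,p,z).round(3),'depth',unproj(n,p,depth=d).round(3), np.round(mr[1]),round(mr[2]))
E
```

```text
scene cassette1 0.9 [211. 223.] 420 plane [ 0.571 -0.242  0.022] depth [ 0.57  -0.242  0.02 ] [18. 23.] 68
scene cassette1 0.85 [237. 182.] 367 plane [ 0.433 -0.179  0.022] depth [ 0.433 -0.179  0.021] [22. 18.] 11
scene cassette1 0.7 [200. 187.] 351 plane [ 0.449 -0.292  0.022] depth [ 0.451 -0.291  0.026] [22. 17.] 45
scene hood_knob 0.9 [334. 218.] 5117 plane [0.586 0.113 0.07 ] depth [0.594 0.113 0.085] [62. 91.] 88
scene lever_ball 0.53 [398. 195.] 112 plane [0.543 0.29  0.115] depth [0.538 0.292 0.107] [29.  7.] 90
scene dryer 0.9 [344. 221.] 6989 plane [0.568 0.145 0.012] depth [0.598 0.141 0.07 ] [ 68. 127.] 87
scene lever_pivot 0.58 [345. 220.] 7130 plane [0.584 0.146 0.05 ] depth [0.594 0.144 0.071] [ 68. 127.] 88
scene hood_hinge 0.57 [335. 220.] 5100 plane [0.563 0.121 0.012] depth [0.599 0.117 0.081] [63. 92.] 88
scene hood_hinge 0.36 [475. 211.] 1673 plane [0.543 0.536 0.012] depth [0.599 0.49  0.116] [38. 57.] 35
scene lever_mark 0.78 [341. 221.] 6800 plane [0.613 0.132 0.1  ] depth [0.598 0.134 0.071] [ 67. 126.] 87
scene bowl 0.86 [220. 277.] 1062 plane [ 0.735 -0.19
[... 1687 characters left out ...]
top lever_mark 0.65 [300. 181.] 5183 plane [0.567 0.129 0.1  ] depth [0.568 0.129 0.09 ] [ 56. 110.] 90
top bowl 0.83 [402. 132.] 741 plane [ 0.749 -0.201  0.02 ] depth [ 0.75  -0.202  0.018] [29. 30.] 90
top jar 0.73 [196. 225.] 782 plane [0.424 0.445 0.1  ] depth [0.424 0.442 0.107] [25. 35.] 90
top cleaner 0.83 [448. 149.] 411 plane [ 0.693 -0.352  0.036] depth [ 0.696 -0.356  0.024] [15. 27.] 87
top scoop 0.76 [235. 142.] 357 plane [0.702 0.356 0.02 ] depth [0.705 0.359 0.007] [43. 14.] 6
top scoop 0.47 [449. 148.] 488 plane [ 0.701 -0.361  0.02 ] depth [ 0.7   -0.36   0.023] [18. 28.] 86
top dispenser 0.61 [184. 180.] 1151 plane [0.557 0.465 0.16 ] depth [0.558 0.471 0.144] [35. 42.] 84
```

```bash
cat >> h.py <<'E'
def cloud(cam,d):
    c=vision.camera_info(cam);K=np.array(c['mtx']);R=np.array(c['R']);t=np.array(c['t'])
    v,u=np.mgrid[:400,:640]
    r=np.stack([(u-K[0,2])/K[0,0]*d,(v-K[1,2])/K[1,1]*d,d],-1)
    P=(r-t)@R; P[d<=0]=np.nan
    return P
E
python3 - <<'E'
from h import *
for n in('scene','top'):
    im,d=snap(n);P=cloud(n,d)
    def rect(box,z0,z1,lab):
        (x0,x1,y0,y1)=box
        m=(P[...,0]>x0)&(P[...,0]<x1)&(P[...,1]>y0)&(P[...,1]<y1)&(P[...,2]>z0)&(P[...,2]<z1)
        q=P[m]
        if len(q)<5: print(n,lab,'few',len(q));return
        r=cv2.minAreaRect((q[:,:2]*1000).astype(np.float32))
        print(n,lab,len(q),np.median(q,0).round(4),np.round(r[0],1),np.round(r[1],1),round(r[2],1))
    rect((.45,.7,-.03,.26),.085,.1,'hoodtop')
    rect((.45,.7,-.05,.235),.006,.017,'deck')
    rect((.45,.7,.2,.4),.042,.056,'console')
    rect((.45,.57,.2,.4),.085,.13,'ball')
    rect((.4,.52,.05,.17),.05,.1,'knob')
    rect((.5,.63,-.3,-.18),.014,.03,'casA')
    rect((.38,.48,-.23,-.13),.014,.03,'casB')
E
```

```text
scene hoodtop 4085 [0.5841 0.1111 0.0916] [579.4 111.9] [144.8 244.2] 1.2
scene deck 482 [0.6536 0.0882 0.0113] [632.4  72. ] [299.8 140.4] 59.1
scene console 704 [0.5809 0.2845 0.0494] [581.  258.4] [114.3 145. ] 14.6
scene ball 361 [0.5396 0.2256 0.0925] [537.7 263.1] [126.1  64. ] 89.8
scene knob 205 [0.5123 0.1116 0.0905] [499.  110.5] [118.9  41.9] 90.0
scene casA 355 [ 0.5674 -0.2503  0.0216] [ 565.3 -249.9] [52.9 64.3] 25.9
scene casB 305 [ 0.4335 -0.188   0.0215] [ 431.5 -189. ] [65.2 53. ] 80.8
top hoodtop 3516 [0.5787 0.1098 0.0921] [579.8 110.8] [139.5 245. ] 1.6
top deck 481 [0.5007 0.0828 0.0121] [582.2  97. ] [271.7 233.7] 89.5
top console 546 [0.5728 0.2826 0.0497] [563.4 267.7] [115.  130.6] 0.3
top ball 315 [0.5413 0.2246 0.0931] [538.5 262.1] [124.1  62.9] 90.0
top knob 232 [0.5104 0.1089 0.0902] [499.5 109.9] [ 40.4 115.4] 1.4
top casA 296 [ 0.5636 -0.2504  0.0223] [ 564.3 -250.8] [49.6 64.3] 24.9
top casB 300 [ 0.4298 -0.1898  0.0219] [ 430.  -190.1] [64.8 49.3] 80.2
```

```bash
cat >> h.py <<'E'
from scipy.spatial.transform import Rotation as Ro
YAW=0.024
O=np.array([0.5747,0.1112,0.0])
XD=np.array([np.cos(YAW),np.sin(YAW),0]);YD=np.array([-np.sin(YAW),np.cos(YAW),0]);ZD=np.array([0,0,1.])
def D(x,y,z): return O+x*XD+y*YD+z*ZD
def quat(z,y):
    z=np.array(z,float);z/=np.linalg.norm(z);y=np.array(y,float);y-=z*(y@z);y/=np.linalg.norm(y)
    q=Ro.from_matrix(np.stack([np.cross(y,z),y,z],1)).as_quat()
    return np.array([q[3],q[0],q[1],q[2]])
def tilt(az,tau): return np.array([np.cos(az)*np.sin(tau),np.sin(az)*np.sin(tau),-np.cos(tau)])
E
python3 - <<'E'
from h import *
for n in('scene','top'):
    im,d=snap(n);P=cloud(n,d);g=im.max(2)
    print(n,'exp knob px',proj(n,D(-.089,0,.072)).round(1),'ball',proj(n,D(-.0548,.185,.115)).round(1))
    m=(g<60)&(P[...,0]>.45)&(P[...,0]<.51)&(P[...,1]>.06)&(P[...,1]<.16)&(P[...,2]>.04)
    q=P[m];print('knob',m.sum(),np.median(q,0).round(4),q.min(0).round(4),q.max(0).round(4))
    m=(g<70)&(P[...,0]>.47)&(P[...,0]<.57)&(P[...,1]>.25)&(P[...,1]<.34)&(P[...,2]>.08)
    q=P[m]
    if len(q): print('ball',m.sum(),np.median(q,0).round(4),q.min(0).round(4),q.max(0).round(4))
# hood arc IK
r=np.array([-.164,.060])
def kn(th):
    c,s=np.cos(th),np.sin(th); return D(.075+c*r[0]+s*r[1],0,.012-s*r[0]+c*r[1])
for sg in(1,-1):
    q=quat([0,0,-1],sg*YD)
    print(sg,[None if (j:=ctrl.ik(kn(t)+[0,0,-.012],q)) is None else j.round(2).tolist() for t in (0,.5,1,1.6)], kn(1.6))
E
```

```text
scene exp knob px [331.  186.8] ball [398.3 186.5]
knob 50 [0.4902 0.1074 0.0774] [0.4807 0.0942 0.0701] [0.4965 0.1208 0.0822]
ball 48 [0.5298 0.2927 0.1291] [0.5201 0.2849 0.1137] [0.5372 0.3041 0.1342]
top exp knob px [306. 208.] ball [244.8 196.3]
knob 53 [0.489  0.109  0.0778] [0.479  0.096  0.0726] [0.5079 0.1217 0.0833]
ball 58 [0.5276 0.293  0.1281] [0.5154 0.2832 0.0827] [0.553  0.3125 0.1359]
1 [[-0.15, 0.53, -0.17, 2.04, 0.16, 0.58, 1.16], [-0.15, 0.49, -0.14, 1.85, 0.09, 0.81, 1.25], [-0.14, 0.55, -0.13, 1.6, 0.08, 1.0, 1.3], [-0.11, 0.71, -0.16, 1.29, 0.11, 1.14, 1.32]] [0.71442289 0.11455399 0.1741781 ]
-1 [[-0.53, 0.57, 0.39, 2.05, -0.38, 0.59, -1.43], [-0.57, 0.53, 0.49, 1.85, -0.33, 0.84, -1.46], [-0.53, 0.6, 0.52, 1.6, -0.33, 1.03, -1.46], [-0.46, 0.77, 0.55, 1.3, -0.4, 1.18, -1.43]] [0.71442289 0.11455399 0.1741781 ]
```

```bash
python3 - <<'E'
from h import *
q=quat([0,0,-1],YD)
p=D(-.0875,-.001,.072)
off=np.array([0,0,-.014])
ctrl.movep(p+[0,0,.12],q)
ctrl.movel(p+[0,0,.05])
ctrl.movel(p+off,max_speed=.08)
s=get_state();print(s['time'],s['tcp_pos'],s['contact_force'])
ctrl.close_gripper(40)
s=get_state();print(s['time'],s['width'],s['contact_force'])
snap('scene','a1.png');snap('wrist','a1w.png')
E
```

```text
5.2833 [0.48756508 0.10818937 0.05836716] [0.39508482 0.26650517 0.25487821]
5.8333 0.028969245303327198 [-1.3560441   2.7430393   5.74207803]
```

View pics/a1w.png

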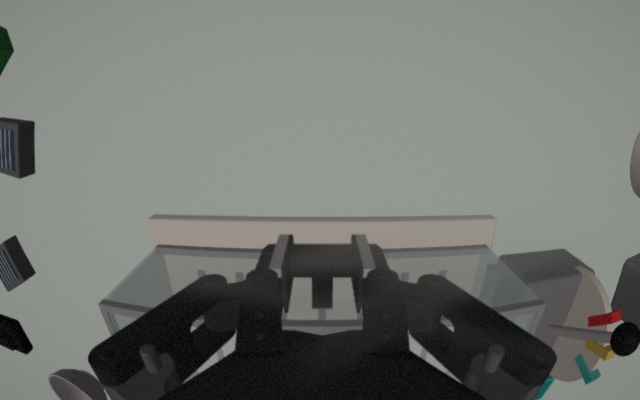

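The wrist view shows the knob between the fingers (about (320,260)), and the width of 29 mm agrees. Next I swing the hood.

```bash
python3 - <<'E'
from h import *
r=np.array([-.1625,.060])
def kn(th):
    c,s=np.cos(th),np.sin(th); return D(.075+c*r[0]+s*r[1],-.001,.012-s*r[0]+c*r[1])+[0,0,-.014]
for t in np.linspace(.2,1.6,8):
    ctrl.movel(kn(t),max_speed=.12)
    s=get_state();print(round(t,2),round(s['time'],1),round(s['width'],4),s['contact_force'].round(1))
    if s['width']<.02 or np.linalg.norm(s['contact_force'])>40: break
snap('scene','a2.png')
E
```

```text
0.2 6.4 0.0289 [ 1.4  6.5 -2.7]
0.4 6.8 0.0289 [ 0.7  5.7 -2.7]
0.6 7.3 0.0292 [ 0.   6.1 -2.5]
0.8 7.7 0.0292 [-1.7  5.3  0.3]
1.0 8.1 0.029 [-2.1  5.   0.5]
1.2 8.6 0.0288 [-1.2  5.3  3.7]
1.4 9.0 0.029 [0.7 4.1 5.4]
1.6 9.5 0.0291 [1.1 5.6 5.3]
```

View pics/a2.png

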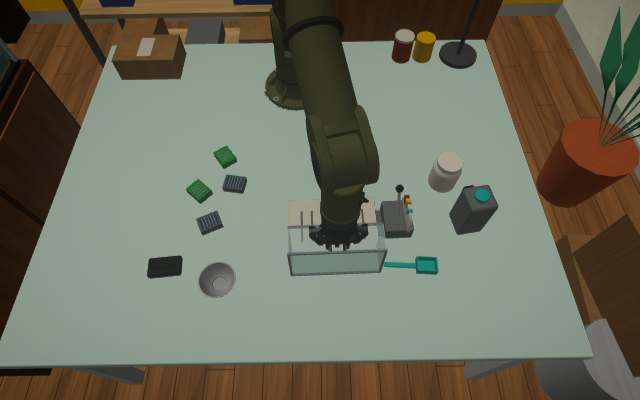

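The hood is up and back at about (337,262), and the scoop hasn't moved. Next I release the knob, back off and plan the tilted picks and placings.

```bash
python3 - <<'E'
from h import *
ctrl.pause(.2); ctrl.ungrasp()
s=get_state();print(s['contact_force'],s['width'])
p=s['tcp_pos'];ctrl.movel(p+[0,0,.10],max_speed=.15)
ctrl.movep([.40,-.02,.30],quat([0,0,-1],YD))
snap('scene','a3.png');_,_=snap('top','a3t.png')
# IK checks
def chk(lab,c,az,tau):
    for sg in(1,-1):
        y=np.array([-np.sin(az),np.cos(az),0])*sg; z=tilt(az,tau); q=quat(z,y)
        a=ctrl.ik(np.array(c)+.0187*z,q); b=ctrl.ik(np.array(c)+.0187*z-.1*z,q)
        print(lab,round(np.degrees(az),0),round(np.degrees(tau)),sg,None if a is None else a.round(2).tolist(), None if b is None else b.round(2).tolist())
for tau in np.radians([35,45,55]):
    chk('B',(.42,-.19,.023),np.radians(-9.8),tau)
    chk('B',(.43,-.18,.023),np.radians(-99.8),tau)
    chk('A',(.564,-.25,.023),np.radians(24.9),tau)
    chk('A',(.564,-.25,.023),np.radians(-65.1),tau)
    for y in(-.06,.06): chk('P%g'%y,D(-.012,y,.047),YAW,tau)
E
```

```text
[-0.11269152 -0.02633181 -0.13110293] 0.08551656078330278
B -10.0 35 1 None None
B -10.0 35 -1 None None
B -100.0 35 1 [-0.31, 0.77, 0.36, 2.21, 0.84, 0.48, -1.01] [-0.32, 0.58, 0.18, 2.13, 0.7, 0.79, -0.92]
B -100.0 35 -1 [-0.18, 0.74, 0.15, 2.21, 1.0, 0.6, 1.97] [-0.15, 0.57, -0.06, 2.13, 0.81, 0.89, 2.09]
A 25.0 35 1 [1.27, 0.99, -1.04, 2.08, 1.38, 0.27, 1.35] [1.3, 0.71, -0.83, 2.09, -0.17, 0.24, 2.85]
A 25.0 35 -1 [0.94, 0.78, -0.43, 2.08, -1.43, 0.24, 0.93] [0.6, 0.6, 0.25, 2.1, -1.33, 0.74, 0.82]
A -65.0 35 1 [0.79, 1.1, -1.23, 2.14, 1.74, 1.5, -0.89] [-0.37, 0.63, 0.55, 2.18, 1.13, 0.25, -0.6]
A -65.0 35 -1 [-0.1, 0.77, 0.3, 2.15, 1.8, 0.32, 1.9] [-0.03, 0.56, 0.04, 2.18, 1.36, 0.54, 2.32]
P-0.06 1.0 35 1 [0.52, 0.96, -1.23, 2.43, 2.05, 1.11, -0.5] None
P-0.06 1.0 35 -1 [0.52, 0.96, -1.23, 2.43, 2.05, 1.11, 2.64] None
P0.06 1.0 35 1 [0.23, 0.98, -1.23, 2.35, 1.93, 1.23, -0.63] [0.22, 0.68, -1.23, 2.41, 1.74, 1.03, -0.65]
P0.06 1.0 35 -1 [0.23, 0.98, -1.23, 2.35, 1.93, 1.23, 2.51] [0.22, 0.68, -1.23, 2.41, 1.74, 1.03, 2.49]
B -10.0 45 1 None None
B -10.0 45 -1 None None
B -100
[... 843 characters left out ...]
1 [-0.39, 0.93, 0.22, 2.16, 1.02, 0.83, -1.39] [-0.4, 0.81, 0.01, 2.06, 0.88, 1.12, -1.31]
B -100.0 55 -1 [-0.25, 0.91, 0.0, 2.15, 1.11, 0.99, 1.66] [-0.27, 0.81, -0.19, 2.06, 0.94, 1.23, 1.74]
A 25.0 55 1 [1.51, 1.31, -1.23, 2.16, 2.13, 0.24, 0.9] [1.5, 0.93, -0.83, 2.2, -1.49, 0.32, -1.83]
A 25.0 55 -1 [1.51, 1.31, -1.22, 2.16, 2.16, 0.22, -2.28] [1.5, 0.93, -0.83, 2.2, -1.49, 0.32, 1.31]
A -65.0 55 1 [-0.01, 0.91, -0.08, 2.26, 1.95, 1.03, -1.57] [-0.46, 0.81, 0.33, 2.33, 1.8, 0.72, -1.6]
A -65.0 55 -1 [-0.21, 0.93, 0.22, 2.26, 2.02, 0.81, 1.44] [-0.25, 0.77, 0.0, 2.33, 1.74, 0.95, 1.62]
P-0.06 1.0 55 1 None None
P-0.06 1.0 55 -1 None None
P0.06 1.0 55 1 None None
P0.06 1.0 55 -1 None None
```

View pics/a3.png

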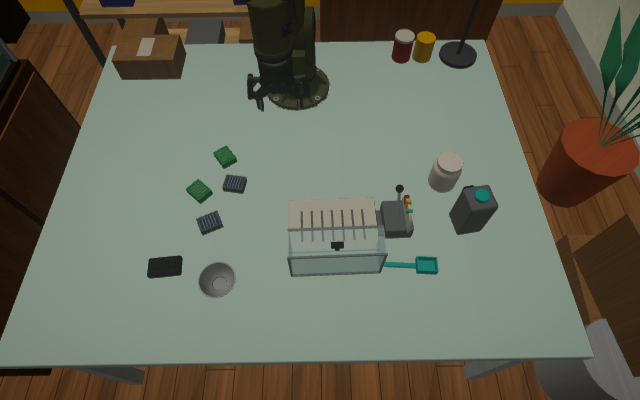

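The hood rests open with its knob at (337,245). The deck lines at (300–365,225) look like flat ribs. Forward tilts are out of reach, so I'm checking sideways approaches: the tool points along the dryer's y, and I roll half a turn between pick and place.

```bash
python3 - <<'E'
from h import *
def rows(c,az,tau):
    out=[]
    for sg in(1,-1):
        y=np.array([-np.sin(az),np.cos(az),0])*sg; z=tilt(az,tau); q=quat(z,y)
        js=[ctrl.ik(np.array(c)-k*z,q) for k in(0,.05,.1)]
        if all(j is not None for j in js): out.append((sg,js[0].round(2).tolist(),js[2].round(2).tolist()))
    return out
for t in (40,):
  for n,c,azs in (('B',(.430,-.19,.01),(-99.8,80.2,170)),('A',(.564,-.25,.01),(-65.1,114.9,-155))):
    for az in azs:
        for o in rows(c,np.radians(az),np.radians(t)): print(n,az,t,*o)
for t in(50,):
  for y in(.07,.0,-.07):
    for az in(90,-90,180,60,-60,120,-120):
        for o in rows(D(-.0,y,.045),np.radians(az)+YAW,np.radians(t)): print('P',y,az,t,*o)
E
```

```text
B -99.8 40 1 [-0.37, 0.81, 0.37, 2.2, 0.88, 0.54, -1.1] [-0.35, 0.63, 0.14, 2.11, 0.76, 0.87, -1.03]
B -99.8 40 -1 [-0.21, 0.77, 0.12, 2.19, 1.03, 0.69, 1.88] [-0.2, 0.63, -0.09, 2.11, 0.85, 0.97, 2.0]
B 80.2 40 1 [0.18, 1.2, 1.15, 1.93, -1.18, 1.75, -1.37] [0.29, 1.07, 1.15, 1.79, -1.04, 1.8, -1.47]
B 80.2 40 -1 [0.67, 0.83, 0.17, 1.92, -0.79, 1.05, 1.28] [0.66, 0.77, 0.35, 1.78, -0.73, 1.31, 1.25]
B 170 40 1 [-0.21, 1.27, 1.15, 1.56, -0.65, 1.57, -0.65] [-0.16, 1.2, 1.15, 1.32, -0.58, 1.77, -0.75]
B 170 40 -1 [0.22, 0.94, 0.14, 1.56, -0.0, 1.34, 1.75] [0.22, 0.92, 0.16, 1.32, -0.01, 1.6, 1.75]
A -65.1 40 1 [0.03, 0.76, 0.0, 2.2, 1.83, 0.63, -1.3] [0.63, 0.91, -1.23, 2.23, 1.56, 1.53, -1.05]
A -65.1 40 -1 [-0.13, 0.79, 0.25, 2.2, 1.91, 0.47, 1.72] [-0.12, 0.59, 0.04, 2.24, 1.51, 0.63, 2.07]
A 114.9 40 1 [0.22, 1.26, 0.95, 1.18, -0.97, 1.86, -1.53] [0.38, 1.18, 0.75, 0.9, -0.83, 1.96, -1.73]
A 114.9 40 -1 [0.47, 1.08, 0.24, 1.18, -0.51, 1.57, 1.27] [0.5, 1.11, 0.33, 0.9, -0.55, 1.84, 1.24]
A -155 40 1 [-0.02, 1.08, 0.41, 1.25, 0.08, 1.4, -0.89] [-0.03, 1.08, 0.41, 1.0, 0.08, 1.66, -0
[... 3178 characters left out ...]
 -1.5, 0.76, 1.29] [0.47, 0.67, 0.09, 2.13, -1.28, 0.99, 1.15]
P -0.07 -60 50 1 [-0.95, 0.89, 0.54, 2.09, 1.07, 0.54, -1.04] [-0.72, 0.69, -0.06, 2.04, 1.09, 1.06, -1.11]
P -0.07 -60 50 -1 [-0.46, 0.81, -0.24, 2.08, 1.35, 1.08, 1.86] [-0.5, 0.71, -0.4, 2.04, 1.18, 1.26, 1.94]
P -0.07 120 50 1 [-0.19, 1.22, 0.95, 1.4, -1.1, 1.94, -1.62] [0.07, 1.07, 0.55, 1.17, -0.85, 1.88, -1.9]
P -0.07 120 50 -1 [0.25, 1.0, -0.04, 1.4, -0.56, 1.45, 1.04] [0.27, 1.0, 0.06, 1.17, -0.57, 1.7, 1.02]
P -0.07 -120 50 1 [-0.52, 1.03, 0.22, 1.34, 0.36, 1.48, -1.0] [-0.55, 1.04, 0.19, 1.09, 0.34, 1.73, -0.96]
P -0.07 -120 50 -1 [-0.28, 1.03, -0.27, 1.33, 0.64, 1.64, 1.88] [-0.33, 1.05, -0.35, 1.08, 0.66, 1.88, 1.93]
```

```bash
cat >> h.py <<'E'
def pose(R,p):
    T=np.eye(4);T[:3,:3]=R;T[:3,3]=p;return T
def q2R(q): return Ro.from_quat([q[1],q[2],q[3],q[0]]).as_matrix()
def R2q(R):
    q=Ro.from_matrix(R).as_quat();return np.array([q[3],q[0],q[1],q[2]])
def find(guess,rad=.06):
    """dark cassette lying near guess: centre, azimuth of long side"""
    out=[]
    for n in('top','scene'):
        im,d=snap(n);P=cloud(n,d)
        m=(np.hypot(P[...,0]-guess[0],P[...,1]-guess[1])<rad)&(P[...,2]>.014)&(P[...,2]<.03)
        hsv=cv2.cvtColor(im,cv2.COLOR_BGR2HSV); g=(hsv[...,0]>45)&(hsv[...,0]<75)&(hsv[...,1]>120)
        q=P[m&~g]
        if len(q)<50: print(n,'few',len(q));continue
        r=cv2.minAreaRect((q[:,:2]*1000).astype(np.float32))
        a=r[2] if r[1][0]>r[1][1] else r[2]+90
        print(n,len(q),np.round(r[0],1),np.round(r[1],1),round(a,1));out.append((r[0][0]/1000,r[0][1]/1000,a))
    return out
E
python3 - <<'E'
from h import *
print(get_state()['time'])
print(find((.43,-.19)));print(find((.564,-.25)))
E
```

```text
12.525
top 181 [ 429.9 -190.4] [63.4 49.1] 80.2
scene 312 [ 431.4 -188.6] [64.7 52.4] 78.2
[(0.4299403076171875, -0.19035528564453125, 80.19823455810547), (0.4314306945800781, -0.188649658203125, 78.2386703491211)]
top 295 [ 564.2 -250.7] [49.7 64.8] 114.9
scene 359 [ 565.7 -250.1] [53.9 63.9] 114.9
[(0.5642451782226563, -0.2507261047363281, 114.90212631225586), (0.5657449951171875, -0.25013032531738283, 114.9200267791748)]
```

```bash
cat >> h.py <<'E'
import json
TAU=np.radians(40)
def pickplan(c,azdeg,sg=-1,du=.004,z=.010):
    az=np.radians(azdeg);u=np.array([np.cos(az),np.sin(az),0])
    y=np.array([-np.sin(az),np.cos(az),0])*sg; t=tilt(az,TAU)
    q=quat(t,y);p=np.array([c[0],c[1],0])+du*u;p[2]=z
    Tc=pose(np.stack([u,np.cross([0,0,1],u),[0,0,1]],1),[c[0],c[1],.011])
    return p,q,t,Tc
def pick(c,azdeg,fn,**k):
    p,q,t,Tc=pickplan(c,azdeg,**k)
    ctrl.movep(p-.12*t,q); 
    ctrl.movel(p,max_speed=.1)
    s=get_state();print('at',s['tcp_pos'].round(4),s['contact_force'].round(1))
    ctrl.close_gripper(60)
    s=get_state();print('closed',s['width'],s['contact_force'].round(1),s['time'])
    T=pose(q2R(s['eef_rot']),s['tcp_pos'])
    G=np.linalg.inv(Tc)@T   # tool in cassette frame
    json.dump(G.tolist(),open('G.json','w'))
    ctrl.movel(s['tcp_pos']+[0,0,.10],max_speed=.12)
    s=get_state();print('lift',s['width'],s['contact_force'].round(1))
    snap('scene',fn+'.png');snap('wrist',fn+'w.png')
E
python3 - <<'E'
from h import *
pick((.4303,-.1898),80-180,'b1')
E
```

```text
at [ 0.43   -0.1934  0.0102] [ 0.1  0.1 -0.4]
closed 0.048736613374011334 [-0.5  3.4  5.2] 15.4167
lift 0.04856657647830008 [-0.1  0.2 -1.7]
```

```bash
python3 - <<'E'
import cv2,numpy as np
a=cv2.imread('pics/b1.png')[100:260,170:370];b=cv2.imread('pics/b1w.png')
cv2.imwrite('pics/b1c.png',np.hstack([cv2.resize(a,(450,360),interpolation=2),cv2.resize(b,(350,219)).copy() if 0 else cv2.copyMakeBorder(cv2.resize(b,(350,219)),0,141,0,0,0)]))
E
```

```text
(no output)
```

View pics/b1c.png

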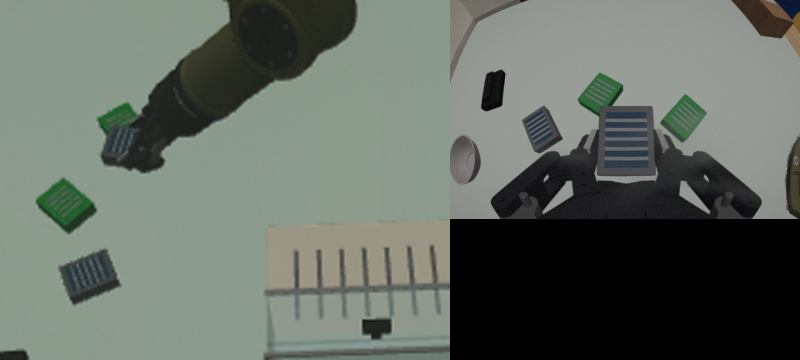

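```bash
cat >> h.py <<'E'
def placeT(x,y,h=.032,az2=-np.pi/2+YAW,dz=0.,lean=0.):
    G=np.array(json.load(open('G.json')))
    zc=-np.array([np.cos(az2),np.sin(az2),0]);xc=np.array([0,0,-1.])
    Tc=pose(np.stack([xc,np.cross(zc,xc),zc],1),D(x,y,.012+h+dz))
    return Tc@G
def preplace(x,y,fn,up=.12):
    T=placeT(x,y,dz=up);q=R2q(T[:3,:3])
    s=get_state();ctrl.movel(s['tcp_pos']+[0,0,.08])
    j=ctrl.ik(T[:3,3],q);print(None if j is None else j.round(2))
    ctrl.movep(T[:3,3],q)
    s=get_state();print('pre',s['time'],s['width'],s['contact_force'].round(2),s['tcp_pos'].round(4),T[:3,3].round(4))
    snap('scene',fn+'.png');snap('top',fn+'t.png');snap('wrist',fn+'w.png')
E
python3 - <<'E'
from h import *
preplace(0,-.085,'b2')
im=cv2.imread('pics/b2.png')[120:290,230:430];w=cv2.imread('pics/b2w.png');t=cv2.imread('pics/b2t.png')[120:230,230:400]
cv2.imwrite('pics/b2c.png',np.vstack([np.hstack([cv2.resize(im,(400,340)),cv2.resize(t,(400,340))]),np.hstack([cv2.resize(w,(400,250)),np.zeros((250,400,3),np.uint8)])]))
E
```

```text
[-0.78  0.78  0.46  1.67  0.53  1.16 -0.69]
pre 19.675 0.048368468182162755 [-1.52 -0.01  0.38] [0.5764 0.0252 0.1603] [0.5765 0.0257 0.1603]
```

View pics/b2c.png

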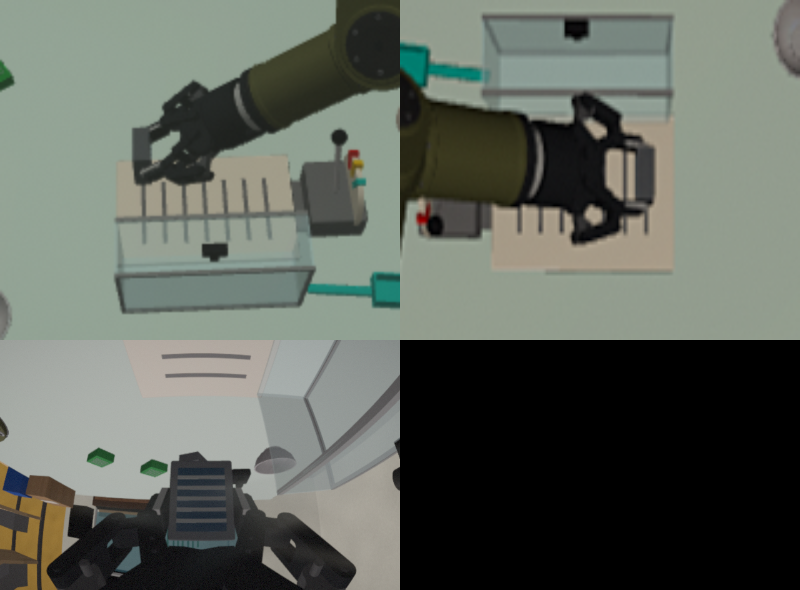

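```bash
python3 - <<'E'
from h import *
t=cv2.imread('pics/a3t.png')
# profile along dryer y at x=-0.02
ys=np.arange(-.128,.128,.002)
g=cv2.cvtColor(t,cv2.COLOR_BGR2GRAY).astype(np.float32)
v=[]
for y in ys:
    ps=np.array([proj('top',D(x,y,.012)) for x in(-.03,-.02,-.01)],np.float32)
    v.append(cv2.remap(g,ps[None,:,0].copy(),ps[None,:,1].copy(),1).mean())
v=np.array(v)
for i in range(1,len(ys)-1):
    if v[i]<v[i-1] and v[i]<=v[i+1] and v[i]<120: print(ys[i].round(3),v[i].round())
print(v.round()[::4])
cv2.imwrite('pics/a3c.png',cv2.resize(t[140:220,250:360],(770,560),interpolation=2))
E
```

```text
-0.09 61.0
-0.06 63.0
-0.03 64.0
0.0 60.0
0.03 66.0
0.06 73.0
0.09 74.0
[139. 142. 141. 141. 142.  94. 142. 141. 118. 128. 141. 142.  93. 138.
 141. 145.  60. 145. 141. 148.  85. 142. 141. 118. 126. 141. 141.  89.
 137. 140. 141. 141.]
```

View pics/a3c.png

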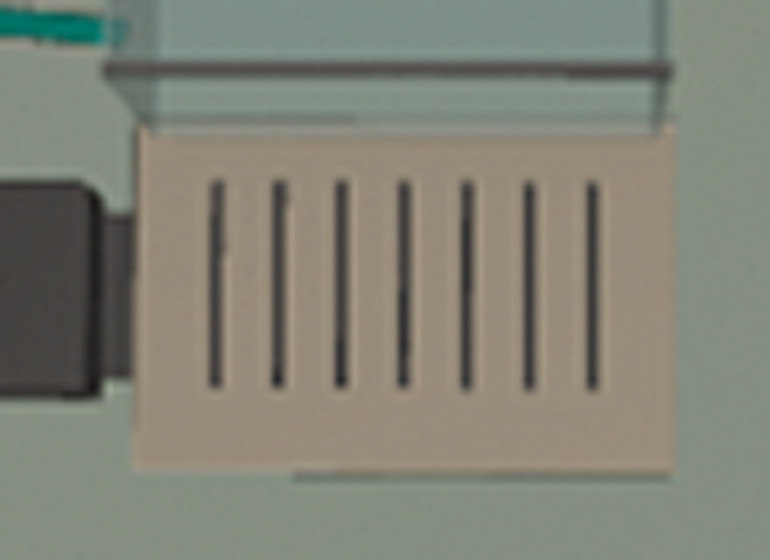

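The slots sit exactly at y = 0, ±30, ±60 and ±90 mm, which confirms the dryer pose. I'll place between them, at y = -75 and -15 mm.

```bash
cat >> h.py <<'E'
def lower(x,y,fn):
    T=placeT(x,y,dz=.12);ctrl.movel(T[:3,3],max_speed=.1)
    T=placeT(x,y,dz=.006);ctrl.movel(T[:3,3],max_speed=.08)
    ctrl.pause(.15);f0=get_state()['contact_force'][2]
    for i in range(12):
        dz=.005-.001*i
        ctrl.movel(placeT(x,y,dz=dz)[:3,3],max_speed=.02)
        s=get_state();f=s['contact_force'][2]-f0
        print(round(dz*1000),round(f,2),end='; ')
        if abs(f)>3: break
    s=get_state();print('\nwidth',s['width'],s['contact_force'].round(1),s['tcp_pos'].round(4),s['time'])
    snap('scene',fn+'.png');snap('wrist',fn+'w.png')
E
python3 - <<'E'
from h import *
lower(0,-.075,'b3')
im=cv2.imread('pics/b3.png')[150:280,260:420];w=cv2.imread('pics/b3w.png')
cv2.imwrite('pics/b3c.png',np.hstack([cv2.resize(im,(400,325)),cv2.copyMakeBorder(cv2.resize(w,(400,250)),0,75,0,0,0)]))
E
```

```text
5 0.04; 4 0.45; 3 -0.04; 2 -1.59; 1 -0.38; 0 -0.47; -1 4.88; 
width 0.048179352056590075 [-0.2  1.4  4.7] [0.5764 0.0356 0.0398] 23.55
```

View pics/b3c.png

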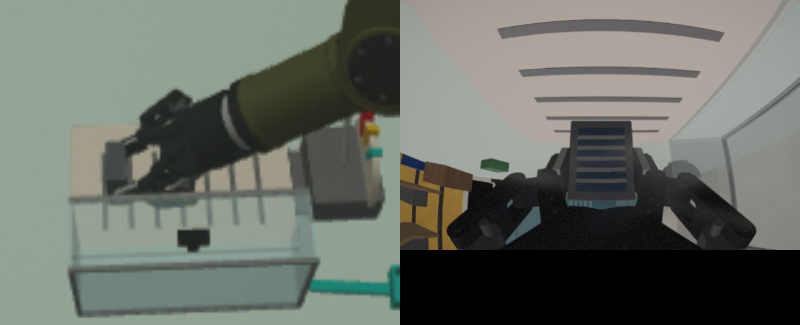

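Contact comes where expected (-1 mm). Next: release, retreat along the tool axis and look.

```bash
cat >> h.py <<'E'
def release(fn):
    ctrl.ungrasp();ctrl.pause(.2)
    s=get_state();R=q2R(s['eef_rot']);print(s['width'],s['contact_force'].round(1))
    ctrl.movel(s['tcp_pos']-.10*R[:,2],max_speed=.1)
    s=get_state();ctrl.movel(s['tcp_pos']+[0,0,.06])
    ctrl.movep([.42,-.05,.32],quat([0,0,-1],YD))
    snap('scene',fn+'.png');snap('top',fn+'t.png');print(get_state()['time'])
    im=cv2.imread('pics/'+fn+'.png')[150:280,260:420];t=cv2.imread('pics/'+fn+'t.png')[140:220,250:350]
    cv2.imwrite('pics/'+fn+'c.png',np.hstack([cv2.resize(im,(400,325),interpolation=2),cv2.resize(t,(400,325),interpolation=2)]))
E
python3 - <<'E'
from h import *
release('b4')
print(find((.43,-.19)));print(find((.564,-.25)))
E
```

```text
0.08535365880076513 [-0.6 -0.5 -0.1]
28.2
top few 0
scene few 0
[]
top 295 [ 564.2 -250.7] [49.7 65.6] 114.7
scene 358 [ 565.7 -249.8] [52.6 64.4] 112.9
[(0.5641800537109375, -0.2507081146240234, 114.70165252685547), (0.5657178344726562, -0.2498450164794922, 112.8673152923584)]
```

View pics/b4c.png

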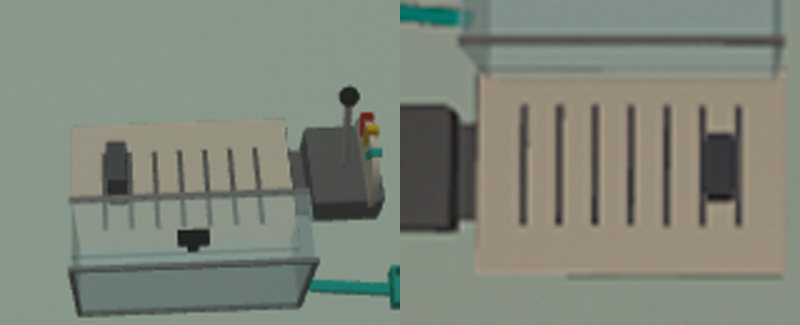

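View pics/b4.png

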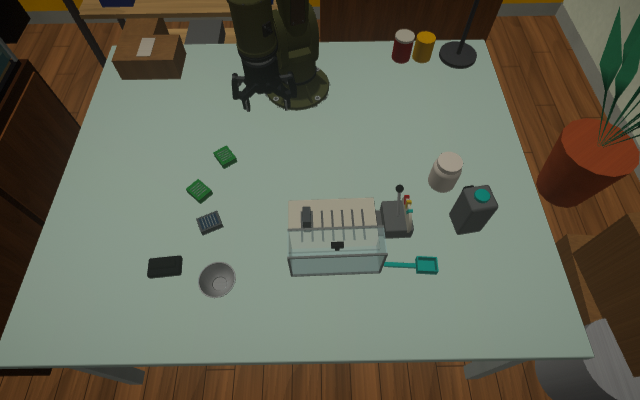

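The first cassette stands cleanly between the slots at (306,217). The second, still lying at (210,222), hasn't moved, so I pick that one.

```bash
python3 - <<'E'
from h import *
pick((.5648,-.2505),114.6-180,'d1')
preplace(0,-.015,'d2')
im=cv2.imread('pics/d1.png')[120:280,150:350];w=cv2.imread('pics/d2w.png');t=cv2.imread('pics/d2t.png')[120:230,230:400];s=cv2.imread('pics/d2.png')[120:290,230:430]
cv2.imwrite('pics/d2c.png',np.vstack([np.hstack([cv2.resize(im,(375,300)),cv2.resize(t,(400,300))]),np.hstack([cv2.resize(w,(375,250)),cv2.resize(s,(400,250))])]))
E
```

```text
at [ 0.5666 -0.2537  0.0104] [0.7 0.1 0.4]
closed 0.048344992367939245 [-1.8  3.5  5.9] 31.375
lift 0.04844392726739128 [-0.3 -0.1 -0.6]
[-1.14  1.08  1.15  1.58 -0.1   1.15 -0.14]
pre 35.7833 0.04844692133088318 [ 0.79 -1.16  0.66] [0.5747 0.0949 0.1603] [0.5748 0.0957 0.1601]
```

View pics/d2c.png

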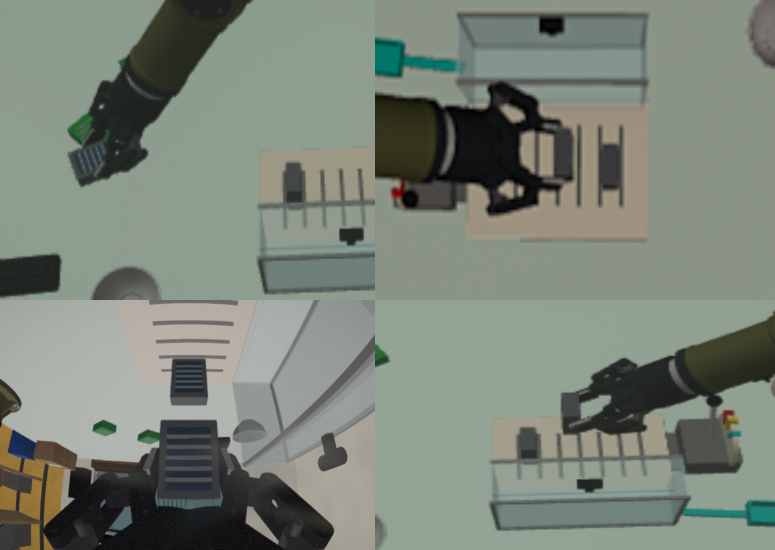

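Held upright and clear of the first. Lowering.

```bash
python3 - <<'E'
from h import *
lower(0.003,-.015,'d3')
im=cv2.imread('pics/d3.png')[150:280,260:420];w=cv2.imread('pics/d3w.png')
cv2.imwrite('pics/d3c.png',np.hstack([cv2.resize(im,(400,325)),cv2.copyMakeBorder(cv2.resize(w,(400,250)),0,75,0,0,0)]))
E
```

```text
5 -0.99; 4 -0.04; 3 -0.15; 2 -0.19; 1 -0.0; 0 3.61; 
width 0.048482745436695326 [-1.1  1.4  3.2] [0.5779 0.0957 0.0405] 39.4083
```

View pics/d3c.png

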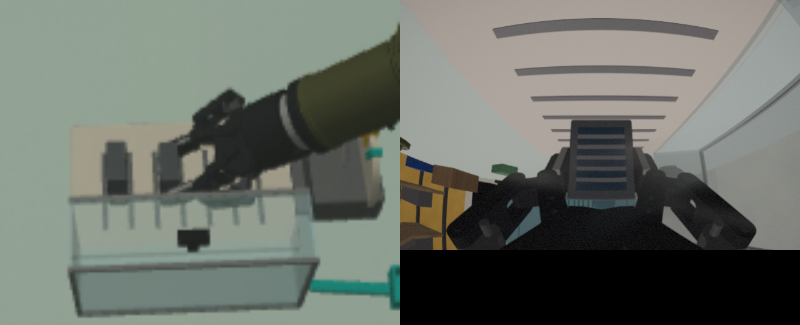

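```bash
python3 - <<'E'
from h import *
release('d4')
im,d=snap('top');P=cloud('top',d)
i=np.linalg.inv(np.stack([XD,YD,ZD],1))
Q=(P-O)@i.T
m=(Q[...,0]>-.06)&(Q[...,0]<.07)&(np.abs(Q[...,1])<.118)&(Q[...,2]>.06)&(Q[...,2]<.1)
n,l=cv2.connectedComponents(m.astype(np.uint8))
for k in range(1,n):
    q=Q[l==k]
    if len(q)>5: print(len(q),q.mean(0).round(4),np.ptp(q,0).round(4), np.median(q[:,2]).round(4))
for r in models.masks_of('top','cassette1'): print(r['p'],r['point'])
E
```

```text
0.08543170526406767 [-0.3  0.9  0.4]
43.8083
111 [ 0.0014 -0.0156  0.0762] [0.0484 0.0196 0.0101] 0.0764
112 [-0.0015 -0.0759  0.0763] [0.0482 0.0192 0.0112] 0.0766
0.68 [431.0, 222.2]
0.65 [329.0, 180.3]
0.62 [305.8, 141.6]
```

View pics/d4c.png

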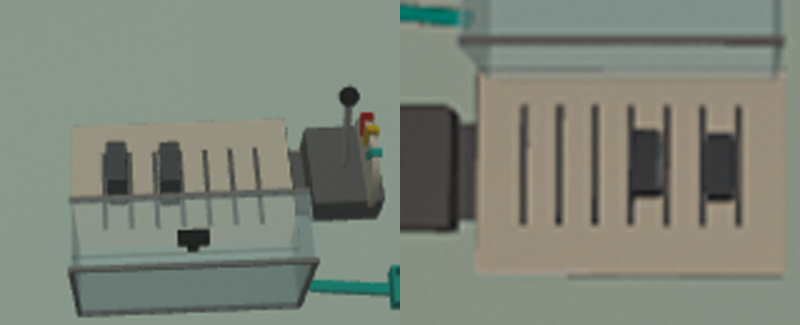

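View pics/d4.png

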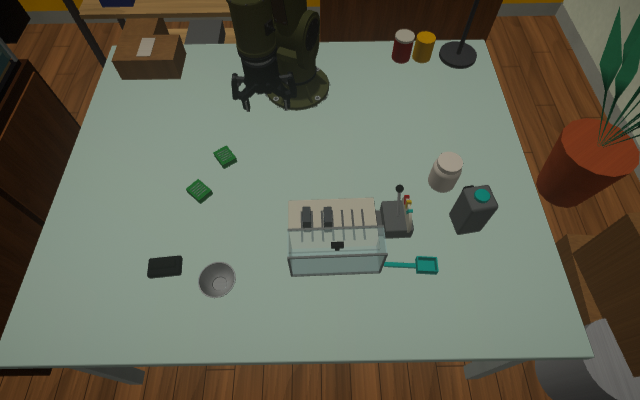

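Both stand with their tops at 76 mm (= 12 + 64) and are 60 mm apart. No dark cassettes are left on the shelf; the two remaining are green. I locate the knob and shut the hood.

```bash
python3 - <<'E'
from h import *
r=np.array([-.1625,.060])
def kn(th,o=-.014):
    c,s=np.cos(th),np.sin(th); return D(.075+c*r[0]+s*r[1],-.001,.012-s*r[0]+c*r[1])+[0,0,o]
for n in('top','scene'):
    im,d=snap(n);P=cloud(n,d);m=(im.max(2)<60)&(P[...,0]>.66)&(P[...,0]<.76)&(np.abs(P[...,1]-.11)<.06)&(P[...,2]>.14)
    q=P[m];print(n,m.sum(),np.median(q,0).round(4),q.min(0).round(4),q.max(0).round(4))
print(kn(1.6,0))
q=quat([0,0,-1],YD)
ctrl.movep(kn(1.6,.12),q);ctrl.movel(kn(1.6,.03));ctrl.movel(kn(1.6),max_speed=.06)
s=get_state();print(s['contact_force'].round(1))
ctrl.close_gripper(40);s=get_state();print(s['width'],s['contact_force'].round(1))
if .02<s['width']<.036:
  for t in np.linspace(1.4,0,8):
    ctrl.movel(kn(t),max_speed=.1)
    s=get_state();print(round(t,2),round(s['time'],1),round(s['width'],4),s['contact_force'].round(1))
    if s['width']<.02 or np.linalg.norm(s['contact_force'])>40: break
snap('scene','e1.png')
E
```

```text
top 63 [0.713  0.1147 0.1803] [0.7064 0.1007 0.1473] [0.73   0.1298 0.1858]
scene 87 [0.7179 0.1142 0.1798] [0.7093 0.0996 0.1513] [0.7234 0.1288 0.1849]
[0.7144031  0.11355323 0.17267874]
[-0.2  0.1  0.2]
0.029218044235334056 [-0.6  4.3  2.8]
1.4 48.0 0.0293 [ 1.7  5.  -1.7]
1.2 48.5 0.0291 [1.2 6.2 0.9]
1.0 49.0 0.0288 [0.2 5.8 2.1]
0.8 49.5 0.0289 [-1.   5.4  4.2]
0.6 50.0 0.0288 [-3.1  5.5  6.3]
0.4 50.5 0.0289 [-4.2  5.9  4.8]
0.2 51.0 0.0291 [-5.3  5.8  4.3]
0.0 51.5 0.0291 [-4.7  6.7  1.7]
```

View pics/e1.png

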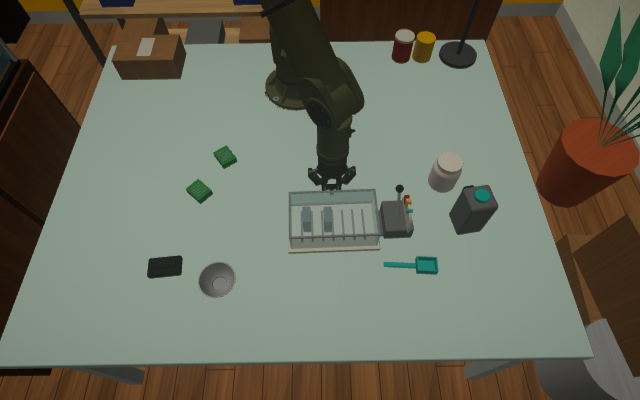

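```bash
cat >> h.py <<'E'
def ball(a): return D(-.085*np.sin(.7-a),.185,.05+.085*np.cos(.7-a))
def seeball():
    for n in('top','scene'):
        im,d=snap(n);P=cloud(n,d)
        m=(im.max(2)<60)&(P[...,0]>.47)&(P[...,0]<.66)&(P[...,1]>.265)&(P[...,1]<.315)&(P[...,2]>.11)&(P[...,2]<.16)
        q=P[m]
        if len(q)<5: print('few');continue
        print(n,len(q),'mean',q.mean(0).round(4),'mid',((q.min(0)+q.max(0))/2).round(4))
E
python3 - <<'E'
from h import *
ctrl.pause(.2);ctrl.ungrasp();s=get_state();ctrl.movel(s['tcp_pos']+[0,0,.14])
print(get_state()['time'])
ctrl.movep([.38,.0,.32],quat([0,0,-1],XD))
seeball()
for a in(0,.2,.3,1.0): print(a,ball(a).round(4))
im,d=snap('top','e2t.png');P=cloud('top',d);snap('scene','e2.png')
m=(P[...,0]>.5)&(P[...,0]<.66)&(P[...,1]>-.0)&(P[...,1]<.22)&(P[...,2]>.08)&(P[...,2]<.12)
q=P[m];A=np.c_[q[:,:2],np.ones(len(q))];print('hood plane',np.linalg.lstsq(A,q[:,2],rcond=None)[0],np.median(q[:,2]))
im=cv2.imread('pics/e2.png')[150:280,260:420];t=cv2.imread('pics/e2t.png')[140:220,230:350]
cv2.imwrite('pics/e2c.png',np.hstack([cv2.resize(im,(400,325),interpolation=2),cv2.resize(t,(400,325),interpolation=2)]))
for sg in(1,-1):
    qq=quat([0,0,-1],sg*XD)
    print([None if (j:=ctrl.ik(ball(a)+[0,0,z],qq)) is None else j.round(2).tolist() for a,z in((.2,.1),(.2,-.008),(1.0,-.008))])
E
```

```text
53.3917
top 42 mean [0.5251 0.2923 0.1292] mid [0.5253 0.2941 0.1242]
scene 46 mean [0.5292 0.2935 0.1278] mid [0.5277 0.2946 0.1259]
0 [0.5155 0.2948 0.115 ]
0.2 [0.5295 0.2952 0.1246]
0.3 [0.5372 0.2954 0.1283]
1.0 [0.5954 0.2967 0.1312]
hood plane [-0.00086421 -0.00014716  0.09264249] 0.09217688007767605
[[-0.17, 0.53, -0.63, 1.56, 0.33, 1.16, -0.84], [-0.21, 0.63, -0.55, 1.7, 0.4, 0.93, -0.9], [-0.19, 0.7, -0.55, 1.52, 0.41, 1.03, -0.82]]
[[0.1, 0.72, -1.23, 1.56, 0.69, 1.36, 1.97], [0.13, 0.95, -1.38, 1.7, 0.97, 1.34, 1.74], [0.09, 0.93, -1.23, 1.52, 0.89, 1.33, 1.93]]
```

View pics/e2c.png

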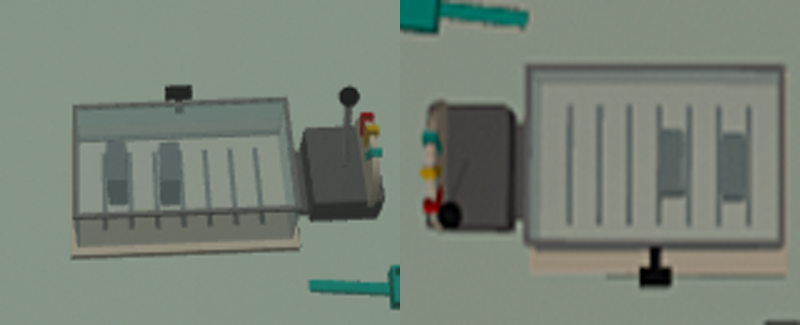

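The hood top is level at 92 mm (shut), and both cassettes stand under it. The lever is at about 0.18. I grip the ball with the jaws along x and swing it to 1.0.

```bash
python3 - <<'E'
from h import *
q=quat([0,0,-1],XD);o=np.array([0,0,-.006])
ctrl.movep(ball(.18)+[0,0,.1],q);ctrl.movel(ball(.18)+o,max_speed=.08)
print(get_state()['contact_force'].round(1))
ctrl.close_gripper(20);s=get_state();print(s['width'],s['contact_force'].round(1))
if s['width']>.015:
  for a in np.linspace(.34,1.0,5):
    ctrl.movel(ball(a)+o,max_speed=.06);s=get_state();print(round(a,2),s['width'].round(4),s['contact_force'].round(1))
  ctrl.pause(.3);ctrl.ungrasp();ctrl.pause(.2)
  s=get_state();ctrl.movel(s['tcp_pos']+[0,0,.1])
  ctrl.movep([.38,.0,.32],q)
seeball();print(ball(1.0),get_state()['time'])
snap('scene','f1.png');snap('top','f1t.png')
im=cv2.imread('pics/f1.png')[150:280,260:420];t=cv2.imread('pics/f1t.png')[140:220,230:350]
cv2.imwrite('pics/f1c.png',np.hstack([cv2.resize(im,(400,325),interpolation=2),cv2.resize(t,(400,325),interpolation=2)]))
E
```

```text
[0.  0.7 0.4]
0.020100014497410296 [-1.3 -0.5  2.7]Traceback (most recent call last):
  File "<stdin>", line 8, in <module>
AttributeError: 'float' object has no attribute 'round'
```

A formatting slip in my print stopped the script. The ball is still gripped, so I carry on from there.

```bash
python3 - <<'E'
from h import *
q=quat([0,0,-1],XD);o=np.array([0,0,-.006])
s=get_state();print(s['tcp_pos'].round(4),(ball(.34)+o).round(4),s['width'])
for a in np.linspace(.34,1.0,5)[0:]:
    ctrl.movel(ball(a)+o,max_speed=.06);s=get_state();print(round(a,2),round(s['width'],4),s['contact_force'].round(1))
ctrl.pause(.3);ctrl.ungrasp();ctrl.pause(.2)
s=get_state();ctrl.movel(s['tcp_pos']+[0,0,.1])
ctrl.movep([.38,.0,.32],q)
seeball();print(ball(1.0),get_state()['time'])
snap('scene','f1.png');snap('top','f1t.png')
im=cv2.imread('pics/f1.png')[150:280,260:420];t=cv2.imread('pics/f1t.png')[140:220,230:350]
cv2.imwrite('pics/f1c.png',np.hstack([cv2.resize(im,(400,325),interpolation=2),cv2.resize(t,(400,325),interpolation=2)]))
E
```

```text
[0.5399 0.2956 0.1242] [0.5403 0.2954 0.1236] 0.019763410315126045
0.34 0.0205 [-4.5 -1.   7. ]
0.5 0.0201 [-3.  -0.6  5.7]
0.67 0.0204 [-1.3  0.5  3.9]
0.84 0.02 [-0.8  0.6  0.9]
1.0 0.0199 [-0.3  1.8  0.6]
top 39 mean [0.5939 0.2943 0.1389] mid [0.5935 0.2948 0.1371]
scene 56 mean [0.5983 0.2951 0.137 ] mid [0.5972 0.2956 0.135 ]
[0.59537241 0.29674953 0.1312036 ] 63.6083
```

View pics/f1c.png

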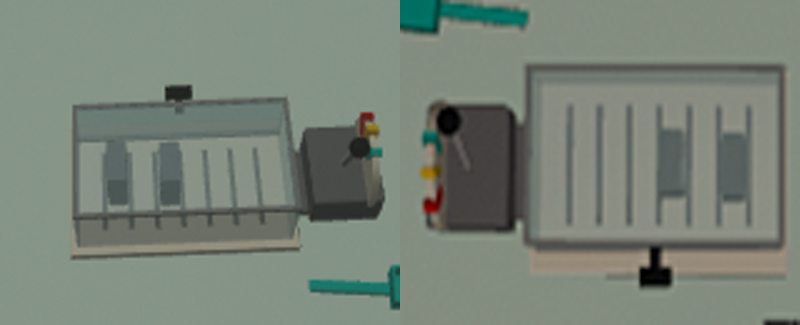

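View pics/f1.png

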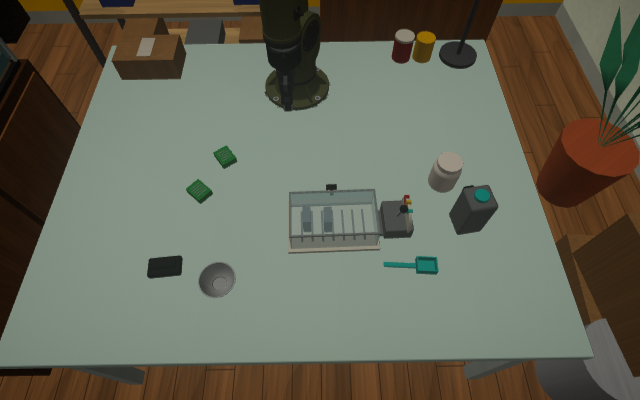

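```bash
python3 - <<'E'
from h import *
print(ticket.close_job(),get_state()['time'])
E
```

```text
the job is handed in; nothing more can be done
the job is handed in; nothing more can be done
```

The job is done and handed in at about 64 s of the 210 s allowed; no verdict is reported back.

- **What I did:** I opened the hood onto its stop and stood both dark grey cassettes on their thin edges on the deck. With the hood shut over them, I swung the fan lever to the turquoise mark. Only two dark cassettes were there; I left the two green look-alikes alone.
- **Cassettes:** Before the hood was shut, depth showed both tops at 76 mm, as expected for standing on end, and 60 mm apart. The last pictures show both still standing under the hood.
- **Hood:** After shutting, its top was level at 92 mm.
- **Lever:** The ball's measured x matches the position for 1.0 rad to within about 2 mm, which is roughly 0.03 rad. Its apparent offset past the mark in the top picture is probably mostly parallax.
- **Other objects:** The bowl, jar, scoop, cleaner and dispenser look unmoved in the last picture. I checked this by eye only, without measuring.
- **Failures and surprises:** One script stopped on a print error while the ball was gripped, and I carried on from there. I saw no grip slip or knocked cassette.

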